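Open the filter cover of the soldering bench's fume extractor

ROBOT

A 6-joint arm with a two-finger parallel gripper is mounted at the origin on the work surface. World frame = base frame: x ahead of the robot, y to its left, z up, the work surface at z = 0. Lengths are in m, angles in rad, forces in N, time in s.
With the tool pointing down it reaches from about 0.35 to 0.775 m from the base axis. Payload 5.5 kg.
Tool frame: the origin (TCP) lies where the fingers leave the gripper's body, on its centre line; the fingertips stand 73 mm ahead of it and the grasp point (between the pads) lies 54 mm ahead of it; z points along the fingers, y is the direction in which the jaws open and shut (so a half turn about z gives the same grasp; the last joint's range is limited). The gripper opens to 85 mm and grips with 20 to 120 N. Pads are 22 mm wide; open, the fingers measure 114 mm over their backs; the gripper's body (76 mm by 85 mm) begins 54 mm behind the grasp point. The pads swing forward as they close: fully open they stand 13 mm farther back than shut.
Start: joints at [-1.446, 0.313, 0.046, 1.304, 0, 1.431], TCP at [0.15, -0.555, 0.304] pointing down, gripper open.
Joint ranges: [-2.76, 2.76], [-0.86, 1.69], [-1.03, 1.26], [-2.2, 2.34], [-1.47, 1.5], [-3.14, 3.14]. Speed limits (rad/s): [2.57, 2.57, 3.14, 3.14, 3.14, 3.14].

INTERFACE

Orientations are given as a unit quaternion [w, x, y, z].
In Python, from workcell import env, read_camera, job, cut_out gives the robot as it stands.
- The arm moves only by the tool servo_tool, never from a script. Its argument "deltas" is a list of rows, each an object of numbers: "dx", "dy", "dz": the shift along the world's x, y, z in mm; "rx", "ry", "rz": the turn, a rotation vector about the world's x, y, z in rad; "fingers": the closure, from -1 (fully open) to 1 (shut). A call has 1 to 8 rows; each row shifts and turns the commanded pose from where the row before left it; what a row does not reach is not made up. A row lasts 1/10 s, in which the tool goes at most 50 mm and 8.59 degrees, less where a joint would pass 70% of its speed; a pose out of reach is approached as far as the arm can. A call is refused whole if a number of a shift passes 50 or a number of a turn 0.15, either way. A call with a gripper value outside its range is refused whole. The fingers move at their own pace and stop on an object; "newtons" is the grip in N (left out, the last holds). Time passes only in rows, so rows that do not move let the fingers close. It gives the time, the measured TCP pose, the force and the opening at its end, in the units of the state.
- env.get_state(): the state, without advancing time (a new reading comes with each control period).
- read_camera(name): name is "side" or "top"; returns a dict with "img" (400x640x3 uint8, red, green, blue), "intrinsics" (3x3 intrinsics, pixels), "extrinsics" (4x4, takes a point from camera to world coordinates). Camera axes: x right, y down, z forward; pixel columns grow to the right and rows downward; lengths in m; the calibration is good to about 2 mm. A picture is of the moment at which its call begins. There is no depth.
- job.hand_in(): hands the job in, once; it reports no verdict.
Trained networks look in the newest picture that a camera, given by its name, has taken for a name from the list of things; names that differ only in an ending like _2 or _b are one class to them, and where a whole thing is asked for, a point or a joint stands for the part that bears it (a point fixed in the world has none). Each returns a list of dicts, best first, with "confidence" (0 to 1); they miss things now and then, are a little off and sometimes report something else, mostly with a low value. They report only what shows in the picture. A call takes as long as a camera call. They do not tell look-alikes from the thing itself.
- cut_out(target, camera): "region" (400x640 bool, what is visible of it) and "extent" ([left, top, right, bottom] in pixels, round what is visible of it).
The state is a dict: "clock": time; "joint_pos": joint angles; "qvel": joint speeds; "tau": joint torques, N m; "tcp_pos": TCP position; "orientation": TCP orientation; "wrist_force": force on the tool from outside, world axes, zero at the start; "ft_torque": the same for the moment, N m; "finger_gap": finger opening in m.
Only numpy, scipy, OpenCV 4.12 (cv2) and the standard library are available. Lean on these libraries where they do the work, as an engineer would, in place of code of your own. Each camera call takes 0.05 s, during which the arm holds its last target. There are 200 camera calls.

TASK

The fume extractor's filter is due for inspection: press the orange snap tab in so that the louvred cover springs loose, then push the cover by its thumb ledge along its rails, right off its seat, and leave it lying flat and about straight on the extractor's rear deck with the whole filter uncovered. Only press and push: do not lift or tip the cover or push it over the edge of the deck, and leave the other things on the bench where they are.

Things in the scene. Friction and masses are not known exactly. Their poses are not given: they have to be found in the camera images.
- extractor: Fume extractor, a flat grey-blue box fixed on the bench: 310 mm long (x), 180 wide (y), flat top 55 mm above the bench. Origin: centre of its footprint. x runs from the snap-tab end (robot side) to the fan end. Along its top: tab, seat with cover (x -100 to -5 mm), bare rear deck. Knob, switch and two pin bosses beside the tab (y +-34 mm and outwards) are lower than 63 mm.
- seat (a point): Fixed point of the extractor, 55 mm above the bench, with the extractor's axes: where the cover's origin lies while the cover is fully on its seat. Side rails (y +-54 to +-68 mm, x -45 to +52 mm from here, 9.5 mm high) lip over the cover's long edges, so that it can only slide along x.
- deck (a point): Middle of the bare rear deck, 55 mm above the bench, with the extractor's axes. The deck reaches 67 mm from here along x either way, 90 mm in y; at its far end is a rim 6 mm high.
- cover: Light grey louvred filter cover, loose, about 80 g: plate 95 mm (x) by 116 mm (y) by 5 mm, flat on the extractor's top, with a thumb ledge across it. Origin: centre of its underside; x as the extractor's. Latched until the tab is pressed in; spring pins then kick it 12 to 15 mm along +x and it stays free. It slides with about 0.5 N, leaves the rails 100 mm from its seat and meets the rim at 152 mm.
- ledge (a point): Middle of the top edge of the upright face of the cover's thumb ledge, at x -4 mm, 19 mm above the cover's underside. The face looks to the tab end, is 64 mm wide (y) and 14 mm high, down to the plate; behind it a ramp falls away to x 30 mm. Push this face along the extractor's +x.
- tab_pad (a point): Centre of the top of the snap tab's ridged orange press pad (26 mm in x by 30 mm in y), 67 mm above the bench. Nothing within 45 mm of it is higher than 64.5 mm, and beside it (y within 34 mm) nothing but the tab is higher than 61.5 mm. Press it straight down.
- tab (a joint): Hinge angle of the snap tab (rad): 0 = sprung up; grows as the pad is pressed down; 0.15 = fully in, a firm stop, with the pad's centre 4.6 mm down. The cover is let go at about 0.10 (3 mm down). The tab springs back by itself. Pressing takes some 4 to 9 N, more only against the stop.
- roof_tile: Fixed terracotta roof tile, 220 by 208 mm, 32 mm high at its rolled sides, beside the extractor (+y side). Origin: centre of its underside.
- brick: Loose grey soldering brick, 150 x 100 x 26 mm, on the roof tile. Origin: centre of its underside. Bystander.
- silver_ring: Loose silver finger ring, 23 mm across, 7 mm high, on the brick. Origin: centre of its underside. Bystander.
- charcoal: Loose black charcoal block, 140 x 72 x 31 mm, on the bench. Origin: centre of its underside. Bystander.
- bowls: Loose stack of three terracotta bowls, 108 mm across, 52 mm high, on the bench. Origin: centre of its underside. Bystander.
- can: Loose blue spray can, 66 mm across, 190 mm high, standing on the bench. Origin: centre of its underside. Bystander.
- tweezers: Loose steel tweezers with black grips, 170 mm long (x), 6 mm high, lying on the bench on the -y side of the extractor. Origin: about mid-length, on the bench. Bystander.
- torch: Loose hand torch, 210 mm long (x), about 64 mm wide over its green and red valve knobs, 29 mm high at its nozzle, lying on the bench. Origin: about mid-length, on the bench. Bystander.
Mind the look-alikes: they are no part of the job. Leave any blue or green look-alike of the cover alone.

How it is judged:
On the way, in this order (a step that is already met when the one before it is completed fails the run):
1. the snap tab is pressed in while the cover is still on its seat (value of joint tab above 0.08 rad and x of cover in the frame of seat below 0.025 m).
2. the cover has been pushed along the rails right off its seat (x of cover in the frame of seat above 0.102 m), for 0.1 s.
At the end, for the whole second after the job is handed in: The cover rests flat on the rear deck, over 102 mm along from its seat, within 25 mm of the extractor's middle line, 15 degrees of straight and 3 degrees of level, under 5 mm above the deck; the tab is up again; no loose bystander has moved 15 mm (x of cover in the frame of seat above 0.102 m and y of cover in the frame of seat between -0.025 and 0.025 m and angle between the x axis of cover and the x axis of extractor, either way round below 0.26 rad and angle between cover's own z axis and vertical below 0.05 rad and z of cover in the frame of seat between -0.004 and 0.005 m and linear speed of cover below 0.01 m/s and value of joint tab below 0.03 rad and distance of each of brick, silver_ring, charcoal, bowls, can, tweezers, torch from where it was at the start of the episode below 0.015 m); the robot touches nothing.
It fails at once if the cover was lifted more than 12 mm above the extractor's top (z of cover in the frame of seat above 0.012 m).
It fails at once if the cover was tipped more than 15 degrees (angle between cover's own z axis and vertical above 0.26 rad).
It fails at once if the cover fell off the extractor (z of cover in the frame of seat below -0.012 m).
It fails at once if a bystander was moved 15 mm or more (distance of any of brick, silver_ring, charcoal, bowls, can, tweezers, torch from where it was at the start of the episode above 0.015 m).
It also fails if it takes over 38 s, if anything falls off the work surface, if the arm or the gripper's body presses on something with over 40 N, if the wrist force passes 120 N, or if a joint passes its speed limit or range.

## Working session

There is one attempt and no reset: what is moved stays moved. The work goes in short steps, Python scripts to look and compute and a tool call to move; the robot and the scene stay as the last step left them, time stands still between calls to the robot, and variables do not carry over. Pictures are saved under pics/ and viewed, about 8 in all and at most 12, crops included, and the job is handed in when it is done.

Besides the shell and the picture viewer there is one more tool, called by a JSON object that holds its "method" and its "body". servo_tool: Moves the arm, as the interface text tells. Its arguments: {"type":"object","properties":{"deltas":{"type":"array"},"newtons":{"type":"number"}},"required":["deltas"]}

```bash
mkdir -p pics; python3 - <<'E'
from workcell import env, read_camera, job, cut_out
import cv2,numpy as np
for n in("top","side"):
    c=read_camera(n); cv2.imwrite(f"pics/{n}0.png",c["img"][:,:,::-1]); print(n,c["intrinsics"].tolist(),np.round(c["extrinsics"],4).tolist())
    for t in("tab","cover","extractor"):
        for d in cut_out(t,n): 
            m=d["region"]; v,u=np.nonzero(m); print(n,t,round(d["confidence"],2),d["extent"],u.mean().round(1),v.mean().round(1),m.sum())
print(env.get_state())
E
```

```text
top [[390.16250433283165, 0.0, 320.18887655223176], [0.0, 390.16250433283165, 195.96783101766343], [0.0, 0.0, 1.0]] [[-0.0177, -0.9871, 0.1589, 0.2999], [-0.9998, 0.0186, 0.0041, 0.0361], [-0.007, -0.1588, -0.9873, 1.2251], [0.0, 0.0, 0.0, 1.0]]
top tab 0.66 [326.7, 205.8, 337.0, 223.5] 329.1 214.3 202
top tab 0.52 [377.7, 147.3, 399.0, 210.7] 387.9 185.3 412
top cover 0.9 [169.3, 127.5, 210.5, 172.8] 188.3 150.9 1006
top cover 0.78 [302.4, 171.7, 345.8, 207.5] 325.2 189.2 1103
top cover 0.61 [386.8, 228.4, 423.0, 266.4] 406.0 246.5 1067
top cover 0.6 [420.4, 113.4, 461.1, 151.6] 437.7 132.5 1036
top cover 0.58 [205.0, 270.3, 251.6, 316.2] 228.2 295.1 1150
top extractor 0.64 [290.9, 117.0, 360.0, 230.1] 322.2 170.7 4910
side [[441.86768603247987, 0.0, 316.47539507226736], [0.0, 441.86768603247987, 200.4352187038424], [0.0, 0.0, 1.0]] [[-0.9887, -0.1009, 0.1107, 0.3557], [-0.1487, 0.5743, -0.805, 0.9378], [0.0176, -0.8124, -0.5829, 0.7527], [0.0, 0.0, 0.0, 1.0]]
side tab 0.74 [324.4, 201.3, 347.1, 217.2] 334.6 210.2 208
side cover 0.87 [399.6, 304.4, 469.9, 363.6] 433.1 333.9 2212
sid
[... 351 characters left out ...]
 282.2 220.6 6250
{'clock': 0.4, 'joint_pos': array([-1.44557883e+00,  3.13329457e-01,  4.59550776e-02,  1.30358169e+00,
       -3.11620784e-05,  1.43119445e+00]), 'qvel': array([ 0.00122093, -0.0002861 ,  0.00219257, -0.00131823, -0.00090276,
        0.0006919 ]), 'tau': array([-2.14766536e-03, -4.79902411e+01,  2.98388529e+01,  5.15133303e-03,
       -4.83475276e-05,  2.88072090e-05]), 'tcp_pos': array([ 0.15047882, -0.55494797,  0.3037901 ]), 'orientation': array([-7.99796536e-05,  9.91246634e-01,  1.32023119e-01, -1.50062034e-05]), 'wrist_force': array([ 0.51399264,  0.28797486, -0.71511372]), 'ft_torque': array([ 0.01347413,  0.05699932, -0.01424611]), 'finger_gap': 0.08522459730674556}
```

```bash
python3 - <<'E'
import cv2,numpy as np
a=cv2.imread("pics/top0.png")[100:250,270:420]; b=cv2.imread("pics/side0.png")[170:270,200:370]
cv2.imwrite("pics/crop.png",np.vstack([cv2.resize(a[5:140],None,fx=4,fy=4,interpolation=2)[:,:],])[:600])
cv2.imwrite("pics/crops.png",cv2.resize(b,None,fx=4,fy=4,interpolation=2))
E
```

```text
(no output)
```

View pics/top0.png

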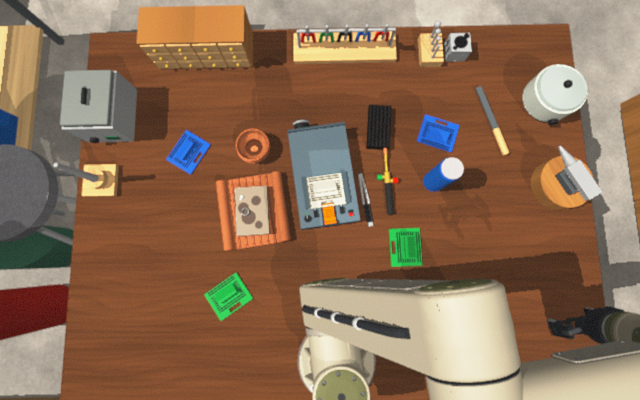

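View pics/crop.png

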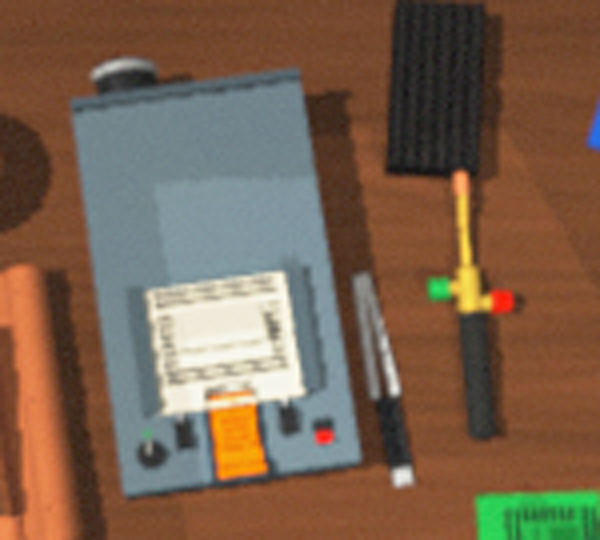

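View pics/crops.png

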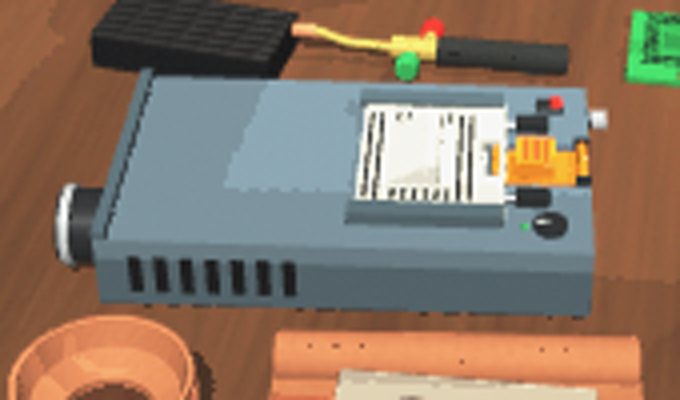

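```bash
cat >h.py <<'E'
import numpy as np,cv2
from workcell import env, read_camera, job, cut_out
def proj(c,P):
    E=c["extrinsics"];p=(np.atleast_2d(P)-E[:3,3])@E[:3,:3];q=p@c["intrinsics"].T;return q[:,:2]/q[:,2:]
def ray(c,uv,z):
    E=c["extrinsics"];d=E[:3,:3]@np.linalg.inv(c["intrinsics"])@[uv[0],uv[1],1];o=E[:3,3];return o+d*(z-o[2])/d[2]
def w(p,P):
    P=np.atleast_2d(P);c,s=np.cos(p[2]),np.sin(p[2]);return np.c_[p[0]+c*P[:,0]-s*P[:,1],p[1]+s*P[:,0]+c*P[:,1],P[:,2]]
def loc(p,X):
    c,s=np.cos(p[2]),np.sin(p[2]);d=X[:2]-p[:2];return np.array([c*d[0]+s*d[1],-s*d[0]+c*d[1]])
E
python3 - <<'E'
from h import *
from scipy.optimize import least_squares
T=read_camera("top");S=read_camera("side")
K=np.array([[-.155,.09,.055],[-.155,-.09,.055],[.155,-.09,.061],[.155,.09,.061]])
ut=np.array([[301.75,228.75],[360,220.5],[344.5,122.5],[288.25,130]])
us=np.array([[348,234.5],[346.25,192.5],[237,188],[225,230]])
f=lambda p:np.r_[(proj(T,w(p,K))-ut).ravel(),(proj(S,w(p,K))-us).ravel()]
for g in(lambda p:f(p),lambda p:f(p)[:8],lambda p:f(p)[8:]):
    r=least_squares(g,[.6,0,.1],loss='soft_l1');print(r.x.round(4),g(r.x).round(1))
p=least_squares(f,[.6,0,.1],loss='soft_l1').x; np.save("p.npy",p)
for n,c in(("top",T),("side",S)):
    h=cv2.cvtColor(c["img"],cv2.COLOR_RGB2HSV)
    m=((h[...,0]>9)&(h[...,0]<24)&(h[...,1]>200)&(h[...,2]>150))
    q=proj(c,w(p,[[-.125,0,.06]]))[0];yy,xx=np.mgrid[:400,:640];m&=(abs(xx-q[0])<22)&(abs(yy-q[1])<22)
    v,u=np.nonzero(m);L=np.array([loc(p,ray(c,(a,b),.064)) for a,b in zip(u,v)])*1e3
    print(n,m.sum(),L.min(0),L.max(0),L.mean(0)); 
    d=cut_out("cover",n)
    for k in d:
        v,u=np.nonzero(k["region"]);print(n,"cover",(loc(p,ray(c,(u.mean(),v.mean()),.060))*1e3).round(1))
    im=cv2.resize(c["img"],None,fx=6,fy=6,interpolation=2)
    for X in ([[-.1,.058,.06],[-.1,-.058,.06],[-.005,-.058,.06],[-.005,.058,.06]],[[-.143,.015,.067],[-.143,-.015,.067],[-.117,-.015,.067],[-.117,.015,.067]],K):
        cv2.polylines(im,[np.int32((proj(c,w(p,X))+.5)*6)],True,(255,0,255),1)
    q=np.int32(proj(c,w(p,[[-.08,0,.06]]))[0]*6);cv2.imwrite(f"pics/o{n}.png",im[q[1]-200:q[1]+200,q[0]-250:q[0]+250,::-1])
a=[cv2.imread(f"pics/o{n}.png") for n in("top","side")]
cv2.imwrite("pics/o.png",cv2.resize(np.vstack(a),(500,800))[:] if 0 else np.hstack([k[:,50:450] for k in a]))
E
```

```text
[0.5533 0.0304 0.1246] [-0.8  0.5  0.3  0.2  0.2 -0.2 -0.8  0.3  1.1 -0.4  0.6 -0.1 -1.4 -0.5
 -2.2 -1.5]
[0.5539 0.0296 0.1235] [-0.6  0.2  0.5  0.   0.6 -0.4 -0.5  0.1]
[0.5513 0.0322 0.1316] [ 2.1 -0.2  1.   0.1 -1.2  0.1 -1.4 -0.7]
top 182 [-150.06868817  -15.62078283] [-100.78886833   17.75200979] [-125.61793997    1.25421946]
top cover [134.1 403.2]
top cover [  78.3 -369.9]
top cover [-47.   -0.3]
top cover [-315.3  326.1]
top cover [-250. -211.]
side 99 [-149.85981543  -16.50098232] [-89.55956588  25.48012727] [-121.60032184   10.38727005]
side cover [-303.   385.6]
side cover [131.5 459.8]
side cover [ 129.7 -136.2]
side cover [-237.7 -136.5]
side cover [-47.   -4.7]
side cover [  83.7 -292.6]
```

View pics/o.png

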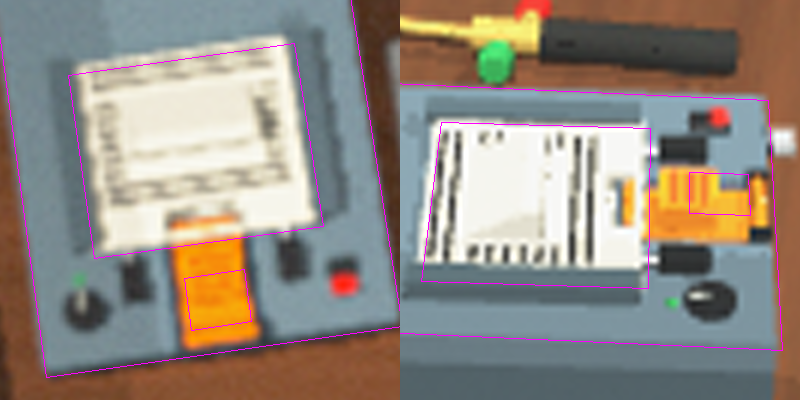

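The real cover is at top px (325,189), on the grey-blue box with the orange tab. The two blue (188,151; 438,132) and two green (406,246; 228,295) ones lie elsewhere and are look-alikes. The box fit agrees to about 2 mm. The raised pad centre sits near local x = -118.

{"method": "servo_tool", "body": {"deltas": [{"dx": 20,"dy": 40,"rz": -0.141,"fingers": 1},{"dx": 20,"dy": 40,"fingers": 1},{"dx": 20,"dy": 40,"fingers": 1},{"dx": 20,"dy": 40,"fingers": 1},{"dx": 20,"dy": 40,"fingers": 1},{"dx": 20,"dy": 40,"fingers": 1},{"dx": 20,"dy": 40,"fingers": 1},{"dx": 20,"dy": 40,"fingers": 1}], "newtons": 40}}

```text
invalid input at $.deltas[0]: expected keys dx, dy, dz, rx, ry, rz, fingers
```

{"method": "servo_tool", "body": {"deltas": [{"dx": 20,"dy": 40,"fingers": 1},{"dx": 20,"dy": 40,"fingers": 1},{"dx": 20,"dy": 40,"fingers": 1},{"dx": 20,"dy": 40,"fingers": 1},{"dx": 20,"dy": 40,"fingers": 1},{"dx": 20,"dy": 40,"fingers": 1},{"dx": 6,"dy": 10,"fingers": 1},{"fingers": 1}]}}

```text
invalid input at $.deltas[0]: expected keys dx, dy, dz, rx, ry, rz, fingers
```

{"method": "servo_tool", "body": {"deltas": [{"dz": -40},{"dz": -40},{"dz": -40},{"dz": -30},{},{},{}]}}

```text
invalid input at $.deltas[0]: expected keys dx, dy, dz, rx, ry, rz, fingers
```

```bash
python3 - <<'E'
from h import *
p=np.array([.5537,.030,.124]);np.save("p.npy",p)
s=env.get_state();t=s["tcp_pos"];print(s["clock"],t,s["orientation"],loc(p,t)*1e3,s["finger_gap"])
c=read_camera("side");im=cv2.resize(c["img"],None,fx=8,fy=8,interpolation=2)
q=np.int32(proj(c,w(p,[[-.11,0,.08]]))[0]*8)
for z,col in((t[2]-.073,(0,255,0)),):
  for dx in(-.011,.011):
    u=(proj(c,w(p,[[*(loc(p,t)+[dx,.0145]),z]]))[0]+.5)*8;cv2.circle(im,tuple(int(x) for x in u),4,col,1)
a=im[q[1]-270:q[1]+230,q[0]-200:q[0]+200]
c=read_camera("top");im=cv2.resize(c["img"],None,fx=8,fy=8,interpolation=2)
q=np.int32(proj(c,w(p,[[-.11,0,.08]]))[0]*8);b=im[q[1]-270:q[1]+230,q[0]-200:q[0]+200]
cv2.imwrite("pics/n.png",np.hstack([a,b])[:,:,::-1])
E
```

```text
0.6 [ 0.15047925 -0.55500115  0.30396402] [ 8.95302194e-05  9.91249574e-01  1.32001037e-01 -3.13379595e-06] [-472.47914943 -530.63808256] 0.08583512790723985
```

View pics/n.png

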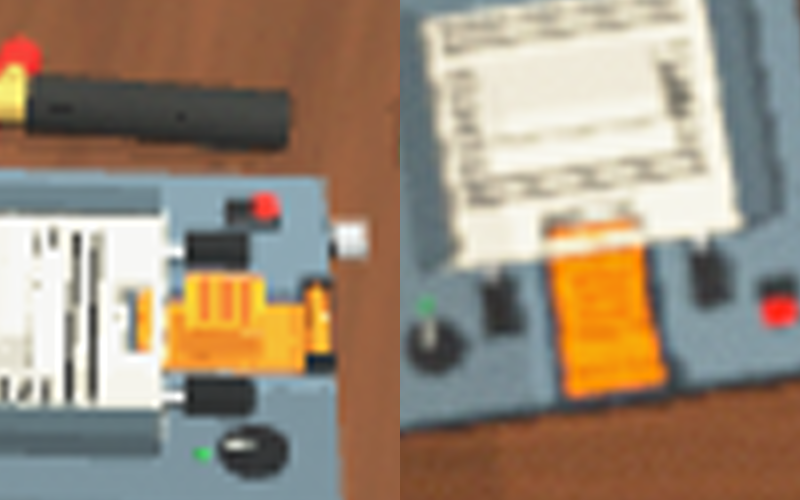

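The full set of keys is required, so the arm has not moved. The picture confirms the raised ridged pad at side crop x 185–265, which is local x about -118.

{"method": "servo_tool", "body": {"deltas": [{"dx": 20,"dy": 40,"dz": 0,"rx": 0,"ry": 0,"rz": -0.141,"fingers": 1},{"dx": 20,"dy": 40,"dz": 0,"rx": 0,"ry": 0,"rz": 0,"fingers": 1},{"dx": 20,"dy": 40,"dz": 0,"rx": 0,"ry": 0,"rz": 0,"fingers": 1},{"dx": 20,"dy": 40,"dz": 0,"rx": 0,"ry": 0,"rz": 0,"fingers": 1},{"dx": 20,"dy": 40,"dz": 0,"rx": 0,"ry": 0,"rz": 0,"fingers": 1},{"dx": 20,"dy": 40,"dz": 0,"rx": 0,"ry": 0,"rz": 0,"fingers": 1},{"dx": 20,"dy": 40,"dz": 0,"rx": 0,"ry": 0,"rz": 0,"fingers": 1},{"dx": 20,"dy": 40,"dz": 0,"rx": 0,"ry": 0,"rz": 0,"fingers": 1}], "newtons": 40}}

```text
clock: 1.5
tcp_pos: [0.3109, -0.2334, 0.3042]
orientation: [0.0, 0.998, 0.062, 0.0]
wrist_force: [0.7, 0.2, -1.1]
finger_gap: -0.0001
```

{"method": "servo_tool", "body": {"deltas": [{"dx": 20,"dy": 40,"dz": 0,"rx": 0,"ry": 0,"rz": 0,"fingers": 1},{"dx": 20,"dy": 40,"dz": 0,"rx": 0,"ry": 0,"rz": 0,"fingers": 1},{"dx": 20,"dy": 40,"dz": 0,"rx": 0,"ry": 0,"rz": 0,"fingers": 1},{"dx": 20,"dy": 40,"dz": 0,"rx": 0,"ry": 0,"rz": 0,"fingers": 1},{"dx": 20,"dy": 40,"dz": 0,"rx": 0,"ry": 0,"rz": 0,"fingers": 1},{"dx": 20,"dy": 40,"dz": 0,"rx": 0,"ry": 0,"rz": 0,"fingers": 1},{"dx": 6,"dy": 10,"dz": 0,"rx": 0,"ry": 0,"rz": 0,"fingers": 1},{"dx": 0,"dy": 0,"dz": 0,"rx": 0,"ry": 0,"rz": 0,"fingers": 1}]}}

```text
clock: 2.3
tcp_pos: [0.437, 0.0164, 0.3039]
orientation: [0.0, 0.998, 0.064, -0.0]
wrist_force: [0.1, -1.2, -0.4]
finger_gap: 0.0004
```

{"method": "servo_tool", "body": {"deltas": [{"dx": 0,"dy": 0,"dz": -40,"rx": 0,"ry": 0,"rz": 0,"fingers": 1},{"dx": 0,"dy": 0,"dz": -40,"rx": 0,"ry": 0,"rz": 0,"fingers": 1},{"dx": 0,"dy": 0,"dz": -40,"rx": 0,"ry": 0,"rz": 0,"fingers": 1},{"dx": 0,"dy": 0,"dz": -25,"rx": 0,"ry": 0,"rz": 0,"fingers": 1},{"dx": 0,"dy": 0,"dz": 0,"rx": 0,"ry": 0,"rz": 0,"fingers": 1},{"dx": 0,"dy": 0,"dz": 0,"rx": 0,"ry": 0,"rz": 0,"fingers": 1},{"dx": 0,"dy": 0,"dz": 0,"rx": 0,"ry": 0,"rz": 0,"fingers": 1}]}}

```text
clock: 3.0
tcp_pos: [0.4376, 0.0142, 0.1607]
orientation: [0.0, 0.998, 0.061, 0.001]
wrist_force: [1.2, -0.3, 0.7]
finger_gap: 0.0003
```

```bash
python3 - <<'E'
from h import *
p=np.load("p.npy")
s=env.get_state();t=s["tcp_pos"];print(s["clock"],t,s["orientation"],loc(p,t)*1e3,s["finger_gap"],s["wrist_force"])
c=read_camera("side");im=cv2.resize(c["img"],None,fx=8,fy=8,interpolation=2)
q=np.int32(proj(c,w(p,[[-.11,0,.08]]))[0]*8)
for dx in(-.011,.011):
    u=(proj(c,w(p,[[*(loc(p,t)+[dx,.0145]),t[2]-.073]]))[0]+.5)*8;cv2.circle(im,tuple(int(x) for x in u),5,(255,0,255),1)
a=im[q[1]-270:q[1]+230,q[0]-200:q[0]+200]
c=read_camera("top");im=cv2.resize(c["img"],None,fx=8,fy=8,interpolation=2)
q=np.int32(proj(c,w(p,[[-.11,0,.08]]))[0]*8);b=im[q[1]-270:q[1]+230,q[0]-200:q[0]+200]
cv2.imwrite("pics/n2.png",np.hstack([a,b])[:,:,::-1])
E
```

```text
3.0 [0.43757114 0.0141602  0.16065132] [4.41414623e-04 9.98119251e-01 6.12851669e-02 1.37635378e-03] [-117.1963053    -1.35507423] 0.00025851564727440656 [ 1.23291191 -0.26989587  0.73061437]
```

View pics/n2.png

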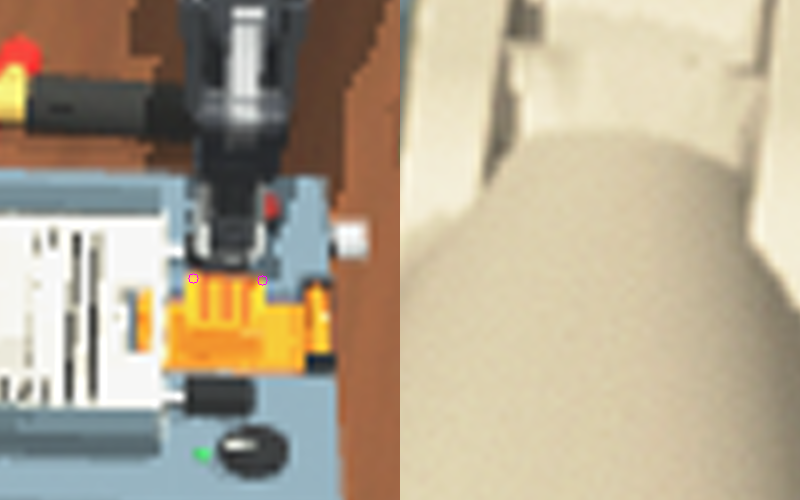

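The closed fingertips (side crop x 195–265) stand over the pad (185–265), so I press.

{"method": "servo_tool", "body": {"deltas": [{"dx": 0,"dy": 0,"dz": -17,"rx": 0,"ry": 0,"rz": 0,"fingers": 1},{"dx": 0,"dy": 0,"dz": -2,"rx": 0,"ry": 0,"rz": 0,"fingers": 1},{"dx": 0,"dy": 0,"dz": -2,"rx": 0,"ry": 0,"rz": 0,"fingers": 1},{"dx": 0,"dy": 0,"dz": 0,"rx": 0,"ry": 0,"rz": 0,"fingers": 1}]}}

```text
clock: 3.5
tcp_pos: [0.4367, 0.015, 0.1388]
orientation: [0.0, 0.998, 0.062, 0.0]
wrist_force: [-0.6, 0.1, 2.3]
finger_gap: 0.0
```

{"method": "servo_tool", "body": {"deltas": [{"dx": 0,"dy": 0,"dz": -2,"rx": 0,"ry": 0,"rz": 0,"fingers": 1},{"dx": 0,"dy": 0,"dz": 0,"rx": 0,"ry": 0,"rz": 0,"fingers": 1}]}}

```text
clock: 3.7
tcp_pos: [0.4371, 0.0151, 0.1369]
orientation: [0.0, 0.998, 0.062, 0.001]
wrist_force: [-0.4, 0.7, 4.6]
finger_gap: 0.0002
```

{"method": "servo_tool", "body": {"deltas": [{"dx": 0,"dy": 0,"dz": -1.5,"rx": 0,"ry": 0,"rz": 0,"fingers": 1},{"dx": 0,"dy": 0,"dz": 0,"rx": 0,"ry": 0,"rz": 0,"fingers": 1}]}}

```text
clock: 3.9
tcp_pos: [0.4374, 0.0151, 0.136]
orientation: [0.0, 0.998, 0.062, 0.001]
wrist_force: [-1.3, 1.7, 10.1]
finger_gap: -0.0001
```

```bash
cat >cov.py <<'E'
from h import *
p=np.load("p.npy")
s=env.get_state();print(s["clock"],(loc(p,s["tcp_pos"])*1e3).round(1),s["tcp_pos"],s["wrist_force"])
c=read_camera("side")
for k in cut_out("cover","side"):
    v,u=np.nonzero(k["region"]);L=loc(p,ray(c,(u.mean(),v.mean()),.060))*1e3
    if abs(L[1])<60: 
        P=np.array([loc(p,ray(c,(a,b),.060)) for a,b in zip(u,v)],np.float32)*1e3
        print("cover",L.round(1),len(u),cv2.minAreaRect(P))
cv2.imwrite("pics/last.png",cv2.resize(c["img"][150:270,200:360],None,fx=4,fy=4,interpolation=2)[:,:,::-1])
E
python3 cov.py
```

```text
3.9 [-117.3   -0.4] [0.43736822 0.01507078 0.13600915] [-1.31253721  1.69261315 10.10481739]
cover [-35.4  -4.4] 802 ((-37.68684387207031, -3.586334228515625), (94.1021728515625, 110.87094116210938), 0.9742936491966248)
```

{"method": "servo_tool", "body": {"deltas": [{"dx": 0,"dy": 0,"dz": 20,"rx": 0,"ry": 0,"rz": 0,"fingers": 1},{"dx": 0,"dy": 0,"dz": 22,"rx": 0,"ry": 0,"rz": 0,"fingers": 1},{"dx": 23,"dy": 3,"dz": 0,"rx": 0,"ry": 0,"rz": 0,"fingers": 1},{"dx": 23,"dy": 3,"dz": 0,"rx": 0,"ry": 0,"rz": 0,"fingers": 1},{"dx": 0,"dy": 0,"dz": -25,"rx": 0,"ry": 0,"rz": 0,"fingers": 1},{"dx": 0,"dy": 0,"dz": 0,"rx": 0,"ry": 0,"rz": 0,"fingers": 1},{"dx": 0,"dy": 0,"dz": 0,"rx": 0,"ry": 0,"rz": 0,"fingers": 1}]}}

```text
clock: 4.7
tcp_pos: [0.4816, 0.0211, 0.1513]
orientation: [-0.0, 0.998, 0.062, -0.001]
wrist_force: [0.5, -0.7, 0.5]
finger_gap: 0.0004
```

```bash
python3 cov.py
```

```text
4.7 [-72.6   0.1] [0.48160118 0.02112927 0.15130018] [ 0.45885979 -0.69059534  0.45858784]
cover [-31.    0.4] 745 ((-36.62474822998047, -2.3571434020996094), (95.8699951171875, 113.65511322021484), 2.885944366455078)
cover [12.1 51.8] 6278 ((14.146530151367188, 33.069976806640625), (249.82875061035156, 338.4902648925781), 87.3967514038086)
```

View pics/last.png

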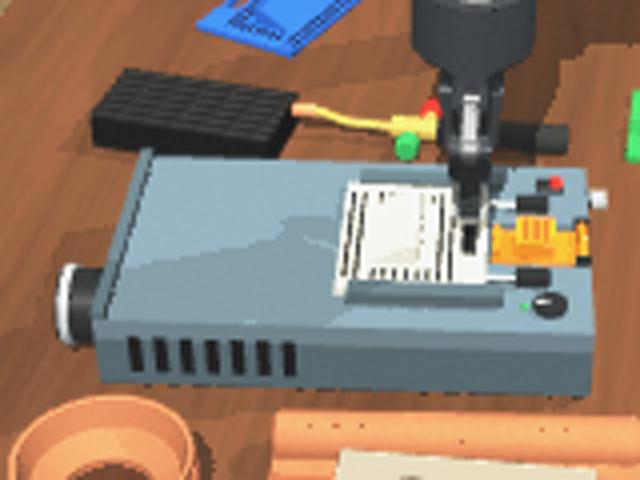

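The cover has sprung out about 12 mm, the tab is up and the fingers are over the plate in front of the ledge. Next I lower and push.

{"method": "servo_tool", "body": {"deltas": [{"dx": 0,"dy": 0,"dz": -13,"rx": 0,"ry": 0,"rz": 0,"fingers": 1},{"dx": 0,"dy": 0,"dz": 0,"rx": 0,"ry": 0,"rz": 0,"fingers": 1},{"dx": 6,"dy": 0.7,"dz": 0,"rx": 0,"ry": 0,"rz": 0,"fingers": 1},{"dx": 6,"dy": 0.7,"dz": 0,"rx": 0,"ry": 0,"rz": 0,"fingers": 1},{"dx": 6,"dy": 0.8,"dz": 0,"rx": 0,"ry": 0,"rz": 0,"fingers": 1},{"dx": 6,"dy": 0.8,"dz": 0,"rx": 0,"ry": 0,"rz": 0,"fingers": 1},{"dx": 6,"dy": 0.8,"dz": 0,"rx": 0,"ry": 0,"rz": 0,"fingers": 1}]}}

```text
clock: 5.5
tcp_pos: [0.513, 0.0249, 0.1385]
orientation: [0.0, 0.998, 0.062, -0.0]
wrist_force: [-0.9, 0.8, 0.3]
finger_gap: 0.0
```

{"method": "servo_tool", "body": {"deltas": [{"dx": 10,"dy": 1.2,"dz": 0,"rx": 0,"ry": 0,"rz": 0,"fingers": 1},{"dx": 10,"dy": 1.2,"dz": 0,"rx": 0,"ry": 0,"rz": 0,"fingers": 1},{"dx": 10,"dy": 1.3,"dz": 0,"rx": 0,"ry": 0,"rz": 0,"fingers": 1},{"dx": 10,"dy": 1.3,"dz": 0,"rx": 0,"ry": 0,"rz": 0,"fingers": 1},{"dx": 0,"dy": 0,"dz": 0,"rx": 0,"ry": 0,"rz": 0,"fingers": 1}]}}

```text
clock: 6.0
tcp_pos: [0.5544, 0.0299, 0.1385]
orientation: [0.0, 0.998, 0.062, 0.001]
wrist_force: [-0.1, -0.2, 0.8]
finger_gap: 0.0002
```

```bash
python3 cov.py
```

```text
6.0 [ 0.7 -0.2] [0.55440304 0.02986934 0.13847115] [-0.11610218 -0.2379932   0.75594039]
cover [22.4  6.2] 863 ((16.695863723754883, -1.2385101318359375), (96.49874877929688, 127.4351577758789), 0.7836857438087463)
```

{"method": "servo_tool", "body": {"deltas": [{"dx": 8,"dy": 1,"dz": 0,"rx": 0,"ry": 0,"rz": 0,"fingers": 1},{"dx": 8,"dy": 1,"dz": 0,"rx": 0,"ry": 0,"rz": 0,"fingers": 1},{"dx": 8,"dy": 1,"dz": 0,"rx": 0,"ry": 0,"rz": 0,"fingers": 1},{"dx": 8,"dy": 1,"dz": 0,"rx": 0,"ry": 0,"rz": 0,"fingers": 1},{"dx": 8,"dy": 1,"dz": 0,"rx": 0,"ry": 0,"rz": 0,"fingers": 1},{"dx": 8,"dy": 1,"dz": 0,"rx": 0,"ry": 0,"rz": 0,"fingers": 1},{"dx": 5,"dy": 0.6,"dz": 0,"rx": 0,"ry": 0,"rz": 0,"fingers": 1},{"dx": 0,"dy": 0,"dz": 0,"rx": 0,"ry": 0,"rz": 0,"fingers": 1}]}}

```text
clock: 6.9
tcp_pos: [0.6065, 0.0365, 0.1383]
orientation: [0.0, 0.998, 0.062, 0.0]
wrist_force: [-0.4, 0.6, -0.8]
finger_gap: -0.0002
```

{"method": "servo_tool", "body": {"deltas": [{"dx": -12,"dy": -1.5,"dz": 0,"rx": 0,"ry": 0,"rz": 0,"fingers": 1},{"dx": -12,"dy": -1.5,"dz": 0,"rx": 0,"ry": 0,"rz": 0,"fingers": 1},{"dx": 0,"dy": 0,"dz": 40,"rx": 0,"ry": 0,"rz": 0,"fingers": 1},{"dx": 0,"dy": 0,"dz": 40,"rx": 0,"ry": 0,"rz": 0,"fingers": 1},{"dx": -30,"dy": 0,"dz": 30,"rx": 0,"ry": 0,"rz": 0,"fingers": 1},{"dx": -40,"dy": 0,"dz": 20,"rx": 0,"ry": 0,"rz": 0,"fingers": 1},{"dx": -40,"dy": 0,"dz": 0,"rx": 0,"ry": 0,"rz": 0,"fingers": 1},{"dx": 0,"dy": 0,"dz": 0,"rx": 0,"ry": 0,"rz": 0,"fingers": 1}]}}

```text
clock: 7.7
tcp_pos: [0.4662, 0.034, 0.2686]
orientation: [-0.0, 0.998, 0.062, -0.002]
wrist_force: [-0.0, 0.2, -0.1]
finger_gap: 0.0002
```

```bash
python3 cov.py
```

```text
7.7 [-86.3  14.8] [0.46621553 0.03397898 0.26861523] [-0.04405155  0.2345236  -0.05800064]
cover [69.3  4. ] 1011 ((67.48390197753906, -0.30921173095703125), (97.52285766601562, 130.5460205078125), 0.08395450562238693)
```

View pics/last.png

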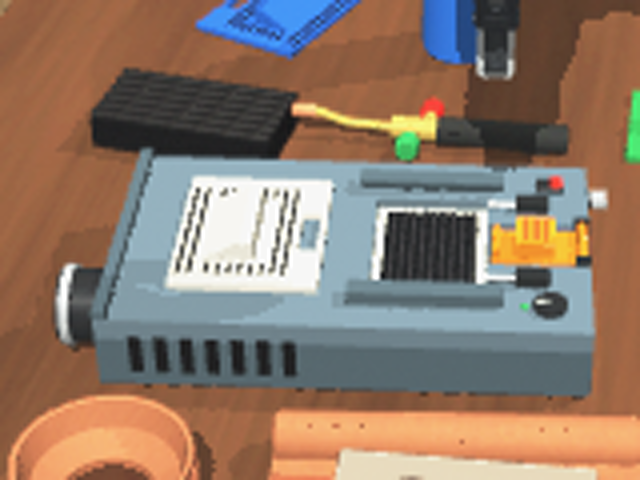

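The cover lies flat and straight on the deck at about 120 mm, the filter is uncovered, the tab is up and the arm is clear.

```bash
python3 -c "
from workcell import job
print(job.hand_in())"
```

```text
the job is handed in; nothing more can be done
None
```

The job is done and handed in; no verdict was reported. I pressed the orange tab with closed fingertips, to about 10 N near its stop. The cover kicked out about 12 mm, and I pushed it by its ledge along the rails onto the rear deck, then drew the arm clear.

My last checks, at 7.7 s on the clock, came from one side-camera picture and the force reading:
- **Cover:** it is about 120 mm from its seat, where 102 is needed. By the rectangle fit it is within 1 mm of the middle line and 0.1° of straight. It looks flat, and the whole filter shows.
- **Tab:** it looks sprung up again. I judged this by eye, as the joint angle is not readable.
- **Arm:** wrist force is about 0 N, so it touches nothing.
- **Bystanders:** the arm went near none of them. Those in view look unmoved, but I did not measure any of them or see all of them in the last picture.

Two disagreements, neither large enough to matter:
- **Box position:** the two cameras differed by 2 to 3 mm.
- **Cover's sideways position:** the outline centroid gave +4 mm against -0.3 mm from the rectangle fit. The raised ledge biases the centroid.

The first set of move calls was refused because each row must give all seven numbers. The arm did not move on those.

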